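Level the cell stand and set the end cap a quarter turn off its stop

TASK

First turn the black foot knob of the stand until the hinged platform sits level. Then screw the steel end cap of the brass cell down clockwise until it bottoms out on the collar, back it off by a quarter turn and finish holding it there: the program ends with the gripper still closed on the cap, the platform level and the things around undisturbed.

Things in the scene. Friction and masses are not known exactly. Their poses are not given: they have to be found in the camera images.
- stand: grey levelling stand, fixed to the worktop: slab 250 x 150 x 14 mm. Origin on the worktop under the brass cell's axis; -x points from the cell to the foot knob (slab from x -160 to +90 mm), z up. Carries a platform 150 x 112 x 10 mm hinged along y, 40 mm up on the cell's axis; fixed on it the brass cell (52 mm diameter) with a steel collar 77 mm in diameter below the cap
- platform (a joint): tilt of the platform, rad: 0 level, + front (knob end) up; starts front low. Only the foot knob moves it: tilt = 0.09 x foot_knob. Level when the yellow line on the platform's front is at the height of those on the two steel posts beside it (12 x 8 mm, tops 64 mm above the worktop, 68 mm in front of the cell axis, 62 mm to each side)
- foot_knob (a joint): angle of the foot knob, rad, + clockwise seen from above, which raises the front of the platform; platform level at 0, starts at -1.35 to -0.55, stops at -1.6 and 1.6. Friction 0.3 N m; stays where it is left.
- foot_knob_grip (a point): point on the foot knob's axis at which to grip it. Black ribbed round knob 36 mm in diameter, 28 mm tall, upright axis (does not tilt), 120 mm in front of the cell axis; top 114 mm above the worktop, this point 12 mm below the top. A steel spindle 9 mm thick continues below it.
- cap (a joint): angle of the end cap on its thread, rad, + clockwise seen from above = screwing down. 0 where the thread just holds, 3.6 at the hard stop (skirt rim on the collar); starts at 0.4 to 1.4; a quarter turn back from the stop is 2.03. The cap sinks 1.6 mm per rad. Friction 0.12 N m; stays where it is left.
- cap_rim (a point): centre of the lower rim of the steel end cap, z along its axis to the top; 111 mm above the worktop when bottomed and level. Already started on the thread: skirt 60 mm diameter, 20 mm tall; above it a round knurled grip boss 36 mm diameter, 34 mm tall. A white line on skirt and boss points at the collar's red tick when bottomed, at its green tick a quarter turn back
- cap_grip (a point): point on the cap's axis at which to grip the boss: 11 mm below the boss's top and 23 mm above the skirt's top
- cap_rise: the cap with its thread (contact forces on the cap count on this part); moves up and down with the cap, does not turn. Origin as the cap's
- beaker: bystander, does not move: white beaker, 62 mm diameter, 83 mm tall; origin under its centre
- sample_jar: bystander: white jar with green lid, 64 mm diameter, 71 mm tall; origin under its centre
- tape_roll: bystander, does not move: roll of brown tape lying flat, 92 mm diameter, 24 mm tall; origin under its centre
- stopwatch: bystander: black stopwatch lying flat, 66 x 60 x 19 mm; origin under its centre
- weight: bystander: grey knobbed balance weight, 29 mm diameter, 44 mm tall; origin under its centre

How it is judged:
By the outcome, as a careful person would: the job done as asked, in the order asked, and still so for the second after the job is handed in, while the arm keeps its last pose, push and grip.
It also fails if it takes over 51 s, if anything falls off the work surface, if the arm or the gripper's body presses on something with over 40 N, if the wrist force passes 120 N, or if a joint passes its speed limit or range.

ROBOT

A 6-joint arm with a two-finger parallel gripper is mounted at the origin on a cart in front of the work surface, level with it; the furniture and walls round the work are solid. World frame = base frame: x ahead of the robot, y to its left, z up, the work surface at z = 0. Lengths are in mm, angles in rad, forces in N, time in s.
With the tool pointing down it reaches from about 400 to 925 mm from the base axis. Payload 12.5 kg.
Tool frame: the origin (TCP) lies between the finger pads; the fingertips stand 19 mm ahead of it and the grasp point (between the pads) is the TCP (env.tips_ahead is the distance from the TCP to the fingertips, in mm); z points along the fingers, y is the line along which they close (so a half turn about z gives the same grasp; the last joint's range is limited). The gripper opens to 95 mm and grips with 3 to 60 N. Pads are 20 mm wide; open, the fingers measure 119 mm over their backs; the gripper's body (75 mm by 180 mm) begins 59 mm behind the grasp point.
Start: joints at [-1.282, 0.491, 1.559, -0, 1.092, -0.106], TCP at [240.413, -576.928, 233.661] pointing down, gripper open.
Joint ranges: [-3.1, 3.1], [-0.84, 2.19], [0.05, 2.79], [-1.13, 4.28], [0.06, 2.93], [-2.69, 2.69]. Speed limits (rad/s): [2.22, 2.22, 2.79, 3.14, 3.14, 3.14].

INTERFACE

Orientations are given as [roll, pitch, yaw] about the fixed x, y, z axes, in that order (R = Rz(yaw) Ry(pitch) Rx(roll)).
In Python, from cell import env gives the robot as it stands.
- The arm moves only by the shell command python3 -m crank 'ROWS'. ROWS is JSON, a list of rows, each a list of 5 numbers: the shift along the tool's x, y, z in mm, then the turn about the tool's z in degrees, then the finger opening in mm, from 0 to 95.1. In form: [[dx, dy, dz, yaw, grip], ...]. A call has 1 to 10 rows; each row is the pose to reach, as a shift and turn from the pose commanded when the call began, along the tool's axes at that moment; what a row does not reach only later rows make up. A row lasts 1/12 s, in which the tool goes at most 41.7 mm and 7.16 degrees, less where a joint would pass 70% of its speed; a pose out of reach is approached as far as the arm can. A call with a gripper value outside its range is refused whole. The fingers move at their own pace and stop on an object; the grip force is fixed at half the most. Time passes only in rows, so rows that repeat a pose let the fingers close. It gives the time, the measured TCP pose, the force, the opening and the grip force at its end, in the units of the state.
- env.state(): the state, without advancing time (a new reading comes with each control period).
- env.read_camera(name): name is "side" or "top" or "wrist"; returns a dict with "img" (400x640x3 uint8, blue, green, red), "K" (3x3 intrinsics, pixels), "k1" (the pictures are not rectified: a ray, as slopes to the right and down, at radius r is drawn at 1 + k1 r^2 times it, then the intrinsics apply), "pose" (4x4, takes a point from camera to world coordinates). Camera axes: x right, y down, z forward; pixel columns grow to the right and rows downward; lengths in mm; the calibration is good to about 2 mm. A picture is of the moment at which its call begins. There is no depth.
- env.job_done(): hands the job in; it is judged then, once.
The state is a dict: "t": time; "joints": joint angles; "qvel": joint speeds; "tau": joint torques, N m; "eef_pos": TCP position; "tcp_rot": TCP orientation; "ft_force": force on the tool from outside, world axes, zero at the start; "moment": the same for the moment, N m; "opening": opening from 0.0 (shut) to 1.0 (fully open); "grip_force": force on a finger pad.
Only numpy, scipy, OpenCV 4.12 (cv2) and the standard library are available. Lean on these libraries where they do the work, as an engineer would, in place of code of your own. Each camera call takes 0.05 s, during which the arm holds its last target. There are 200 camera calls.

## Working session

There is one attempt and no reset: what is moved stays moved. The work goes in short steps, Python scripts to look and compute and a shell command to move; the robot and the scene stay as the last step left them, time stands still between calls to the robot, and variables do not carry over. Pictures are saved under pics/ and viewed, at most 13 in all, crops included, and the job is handed in when it is done.

```bash
ls; mkdir -p pics; python3 - <<'E'
from cell import env
import cv2
s=env.state();print(s['t'],s['eef_pos'],s['tcp_rot'],s['joints'],s['opening'])
for n in("side","top"):
    c=env.read_camera(n);cv2.imwrite(f"pics/{n}0.png",c['img']);print(n,c['K'].tolist(),c['k1'],c['pose'].round(3).tolist())
E
```

```text
pics
0.0 [ 240.32737497 -576.6938043   233.04346568] [-3.14045201e+00 -1.11369102e-04  3.94763371e-01] [-1.28162079e+00  4.91572545e-01  1.55947908e+00 -1.06667963e-05
  1.09168706e+00 -1.05582978e-01] 1.0026016050792086
side [[439.698000342976, 0.0, 320.431622201348], [0.0, 439.698000342976, 206.15415403626497], [0.0, 0.0, 1.0]] -0.08902294212982018 [[-0.996, -0.052, 0.071, 529.549], [-0.087, 0.671, -0.737, 821.864], [-0.009, -0.74, -0.673, 981.037], [0.0, 0.0, 0.0, 1.0]]
top [[440.342556700276, 0.0, 317.1482102479247], [0.0, 440.342556700276, 195.77028758395042], [0.0, 0.0, 1.0]] -0.051574265420020866 [[-0.002, -0.986, 0.167, 448.354], [-1.0, 0.005, 0.019, -114.433], [-0.019, -0.167, -0.986, 1143.276], [0.0, 0.0, 0.0, 1.0]]
```

View pics/side0.png

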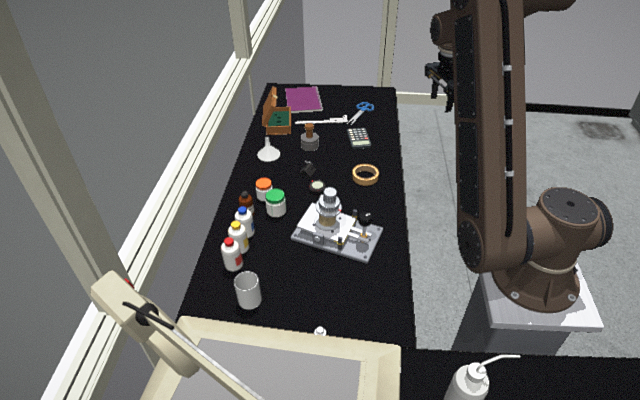

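View pics/top0.png

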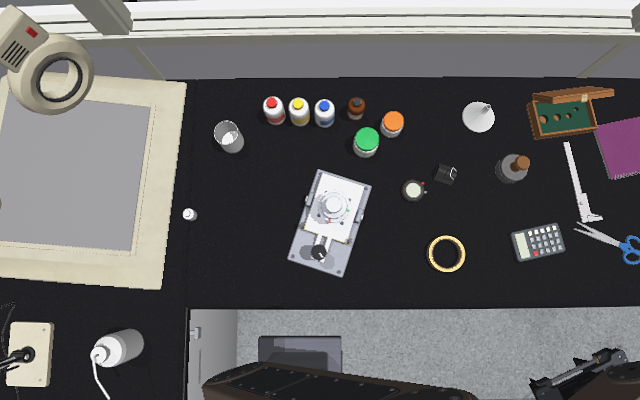

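The top view shows the stand with slab corners near (320,169), (372,186), (341,277) and (288,260), the knob at (319,253) and the cap at (333,206). The side view agrees. Next I cast these to the plane.

```bash
cat > h.py <<'E'
import numpy as np, cv2
from cell import env
def rays(c,px):
    u=cv2.undistortPoints(np.array(px,float).reshape(-1,1,2),c['K'],np.array([c['k1'],0,0,0]))[:,0]
    return np.c_[u,np.ones(len(u))]@c['pose'][:3,:3].T, c['pose'][:3,3]
def plane(c,px,z):
    d,o=rays(c,px); return o+d*((z-o[2])/d[:,2])[:,None]
def proj(c,P):
    q=(np.atleast_2d(P)-c['pose'][:3,3])@c['pose'][:3,:3]; q=q/q[:,2:]
    r=(q[:,:2]**2).sum(1,keepdims=True); q[:,:2]*=1+c['k1']*r
    return (q@c['K'].T)[:,:2]
E
python3 - <<'E'
from h import *
c=env.read_camera("top")
P=plane(c,[(320,169),(372,186),(341,277),(288,260)],14);print(P.round(0))
print([np.linalg.norm(P[i]-P[i-1]).round() for i in range(4)])
ax=(P[0]+P[1]-P[2]-P[3])[:2];ax/=np.linalg.norm(ax);yaw=np.arctan2(ax[1],ax[0])
cen=P.mean(0)[:2];O=cen+35*ax
print("yaw",yaw,"O",O,"knob",O-120*ax)
print(plane(c,[(319,253)],114),plane(c,[(333,205)],165))
im=c['img'][150:300,260:410];cv2.imwrite("pics/topc.png",cv2.resize(im,None,fx=4,fy=4,interpolation=cv2.INTER_CUBIC))
for n,v in(("knob",[*(O-120*ax),114]),("cap",[*O,168])):print(n,proj(c,v))
E
```

```text
[[ 711. -101.   14.]
 [ 665. -236.   14.]
 [ 432. -153.   14.]
 [ 474.  -19.   14.]]
[np.float64(251.0), np.float64(143.0), np.float64(248.0), np.float64(141.0)]
yaw -0.3380434595181417 O [ 603.62721266 -138.63029821] knob [490.41857166 -98.83326813]
[[488.16644329 -98.9694477  114.        ]] [[ 593.12816453 -131.41369836  165.        ]]
knob [[318.93910878 252.02479123]]
cap [[336.2066485  200.15472185]]
```

View pics/topc.png

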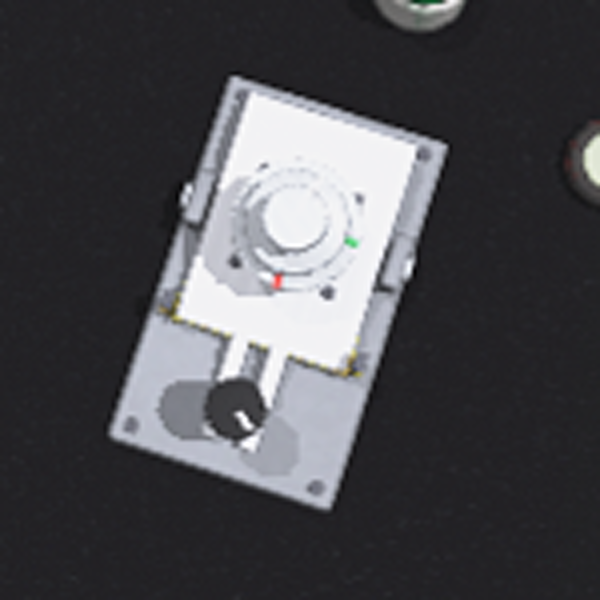

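```bash
cat >> h.py <<'E'
from scipy.spatial.transform import Rotation as Ro
def go(target,yaw=None):
    s=env.state();R=Ro.from_euler('xyz',s['tcp_rot'])
    d=R.inv().apply(np.array(target)-s['eef_pos'])
    t=None if yaw is None else np.degrees(s['tcp_rot'][2]-yaw)
    print("t",round(s['t'],2),"pos",s['eef_pos'].round(1),"yaw",s['tcp_rot'][2].round(3),"shift",d.round(1),"turn(mod360)",t,"j6",s['joints'][5].round(2),"F",s['ft_force'].round(1),"M",s['moment'].round(2),"op",round(s['opening']*95.1,1))
E
python3 -c "
from h import *
go([489,-99,220],3.25)"
```

```text
t 0.15 pos [ 240.4 -576.8  233.2] yaw 0.395 shift [ 413.3 -345.4   13.5] turn(mod360) -163.59129701891047 j6 -0.11 F [ 0.2 -1.1 -0.6] M [0.   0.   0.02] op 95.4
```

```bash
python3 -m crank '[[41,-34,1,-7,95],[82,-69,2,-14,95],[124,-104,4,-21,95],[165,-138,5,-28,95],[206,-172,6,-35,95],[248,-207,8,-42,95],[289,-242,9,-49,95],[330,-276,10,-56,95],[372,-311,12,-63,95],[413,-345,13,-70,95]]'; python3 -c "
from h import *
go([489,-99,220],3.25)"
```

```text
t: 0.98
eef_pos: [433.1, -205.5, 223.6]
tcp_rot: [3.142, 0.0, 1.622]
ft_force: [0.0, -0.3, 0.4]
opening: 0.999
grip_force: 0.0
t 0.98 pos [ 433.1 -205.5  223.6] yaw 1.622 shift [103.5  61.3   3.6] turn(mod360) -93.2597299261581 j6 -0.63 F [ 0.  -0.3  0.4] M [-0.01 -0.12 -0.03] op 95.0
```

```bash
python3 -m crank '[[26,15,1,-7,60],[52,30,2,-14,60],[78,46,3,-21,60],[103,61,4,-28,60],[103,61,4,-35,60],[103,61,4,-42,60],[103,61,4,-49,60],[103,61,4,-56,60],[103,61,4,-63,60],[103,61,4,-70,60]]' >/dev/null; python3 -m crank '[[0,0,0,-7,60],[0,0,0,-14,60],[0,0,0,-21,60],[0,0,0,-23,60],[0,0,0,-23,60]]'; python3 - <<'E'
from h import *
go([489,-99,102],3.25)
c=env.read_camera("wrist");cv2.imwrite("pics/w1.png",c['img']);print(c['pose'].round(2).tolist())
print(proj(c,[[489,-99,114],[603.6,-138.6,168]]))
E
```

```text
t: 2.23
eef_pos: [488.8, -101.7, 219.5]
tcp_rot: [3.142, -0.0, -3.042]
ft_force: [-0.2, 0.2, -0.1]
opening: 0.632
grip_force: 0.0
t 2.23 pos [ 488.8 -101.7  219.5] yaw -3.042 shift [ -0.5   2.7 117.5] turn(mod360) -360.4939301565141 j6 -2.01 F [-0.2  0.2 -0.1] M [ 0.12 -0.11  0.  ] op 60.1
[[-0.1, 0.95, 0.29, 405.97], [0.99, 0.1, 0.03, -109.18], [0.0, 0.29, -0.96, 369.27], [0.0, 0.0, 0.0, 1.0]]
[[319.05438939 211.01231467]
 [258.93033389 355.11995455]]
```

View pics/w1.png

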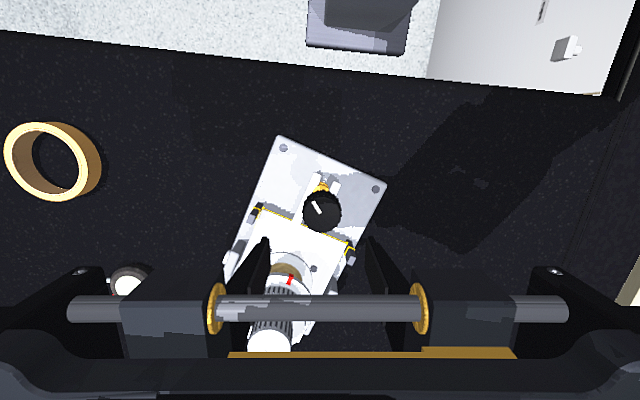

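The knob top is at about (320,210), against a predicted (319,211), so it's within about 1 mm. The red tick is at (290,281). The fingers straddle the knob, so I descend.

```bash
python3 -m crank '[[0,3,30,0,60],[0,3,60,0,60],[0,3,85,0,60],[0,3,105,0,60],[0,3,116,0,60],[0,3,116,0,50],[0,3,116,0,36],[0,3,116,0,25],[0,3,116,0,25],[0,3,116,0,25]]';python3 -m crank '[[0,0,0,0,25],[0,0,0,0,25]]'; python3 - <<'E'
from h import *
go([489,-99,102],3.25)
E
```

```text
t: 3.12
eef_pos: [488.9, -98.0, 104.6]
tcp_rot: [3.141, 0.002, -3.045]
ft_force: [-0.6, 7.1, 1.1]
opening: 0.374
grip_force: 30.0
t: 3.28
eef_pos: [488.9, -98.0, 104.6]
tcp_rot: [3.141, 0.001, -3.044]
ft_force: [0.8, 9.1, 2.9]
opening: 0.371
grip_force: 30.0
t 3.28 pos [488.9 -98.  104.6] yaw -3.044 shift [-0.  -1.   2.6] turn(mod360) -360.63683365541567 j6 -2.0 F [0.8 9.1 2.9] M [ 1.57 -0.35 -0.11] op 35.3
```

```bash
python3 -m crank '[[0,0,0,5,25],[0,0,0,11,25],[0,0,0,17,25],[0,0,0,23,25],[0,0,0,29,25],[0,0,0,35,25],[0,0,0,40,25],[0,0,0,40,25],[0,0,0,40,25]]'; python3 - <<'E'
from h import *
go([489,-99,102],3.25)
c=env.read_camera("wrist");cv2.imwrite("pics/w2.png",c['img'])
E
```

```text
t: 4.03
eef_pos: [489.5, -95.7, 104.6]
tcp_rot: [3.137, 0.0, 2.539]
ft_force: [8.6, 32.6, 2.3]
opening: 0.377
grip_force: 30.0
t 4.03 pos [489.5 -95.7 104.6] yaw 2.539 shift [-1.4 -3.1  2.6] turn(mod360) -40.71305991151873 j6 -1.3 F [ 8.6 32.6  2.3] M [ 5.73 -1.91 -0.06] op 35.8
```

View pics/w2.png

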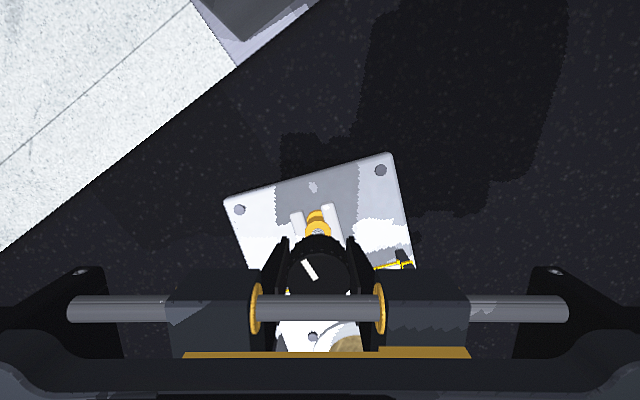

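The wrist force says I gripped about 3.5 mm off along the pads, so the knob is nearer (493,-97.5). I release, back off and check the level.

```bash
python3 -m crank '[[0,0,0,0,60],[0,0,0,0,60],[0,0,0,0,60],[0,0,-30,0,60],[0,0,-65,-5,60],[20,0,-100,-10,60],[40,0,-115,-15,60],[60,0,-115,-15,60],[60,0,-115,-15,60],[60,0,-115,-15,60]]'; python3 - <<'E'
from h import *
go([493,-97.5,104],2.8)
c=env.read_camera("wrist");np.savez("w3.npz",**c)
cv2.imwrite("pics/w3.png",cv2.resize(c['img'][130:330,190:450],None,fx=3,fy=3,interpolation=cv2.INTER_CUBIC))
K=np.array([493,-97.5]);ax=np.array([.943,-.332]);ay=np.array([.332,.943]);O=K+120*ax
for n,p in(("knob",[*K,114]),("postL",[*(O-68*ax+62*ay),64]),("postR",[*(O-68*ax-62*ay),64]),("cap",[*O,168])):print(n,proj(c,p).round(1))
E
```

```text
t: 4.92
eef_pos: [438.9, -64.9, 219.4]
tcp_rot: [-3.141, 0.002, 2.803]
ft_force: [0.1, 0.4, 0.8]
opening: 0.63
grip_force: 0.0
t 4.92 pos [438.9 -64.9 219.4] yaw 2.803 shift [-61.6 -12.8 115.5] turn(mod360) 0.17634747698760475 j6 -1.53 F [0.1 0.4 0.8] M [ 0.05 -0.15 -0.01] op 59.9
knob [[303.  271.3]]
postL [[357.8 288.9]]
postR [[253.2 288.9]]
cap [[302.1 418.8]]
```

View pics/w3.png

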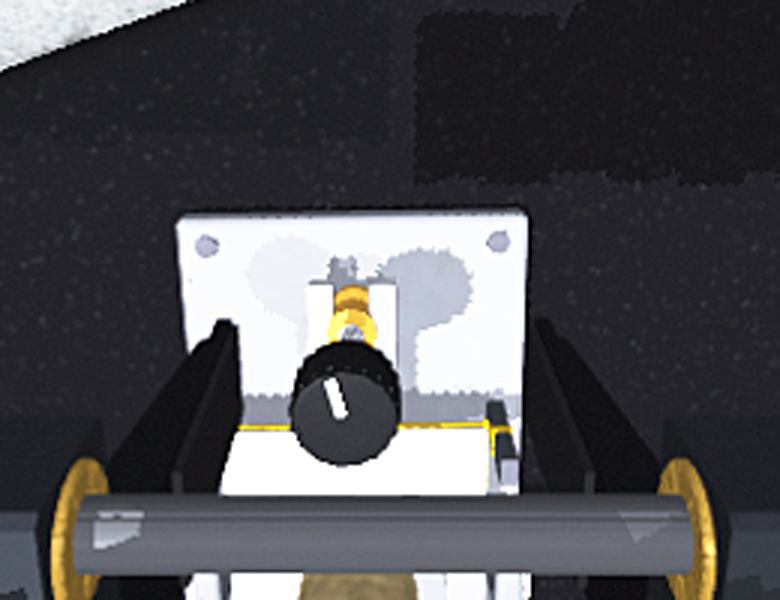

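```bash
python3 - <<'E'
from h import *
c=dict(np.load("w3.npz"))
print(plane(c,[(305.3,266.5)],114))
ax=np.array([.943,-.332])
def ptr(c,im,u,v,r=13,z=114):
    g=cv2.cvtColor(im,cv2.COLOR_BGR2GRAY);m=np.zeros_like(g);cv2.circle(m,(u,v),r,255,-1)
    ys,xs=np.where((g>150)&(m>0));P=plane(c,np.c_[xs,ys],z)[:,:2]
    w,V=np.linalg.eigh(np.cov(P.T));d=V[:,1];cen=P.mean(0)
    a=np.arctan2(d[1],d[0])-np.arctan2(-ax[1],-ax[0]);print("ptr n",len(P),"mean",cen.round(1),"clockwise angle from -x (mod 180)",np.degrees(-a).round(1)%180)
ptr(c,c['img'],304,264)
im=c['img'][255:300,255:370];
cv2.imwrite("pics/w3z.png",cv2.resize(im,None,fx=6,fy=6,interpolation=cv2.INTER_NEAREST))
E
```

```text
[[488.88532321 -93.62879597 114.        ]]
ptr n 56 mean [483.6 -95.7] clockwise angle from -x (mod 180) 165.9
```

View pics/w3z.png

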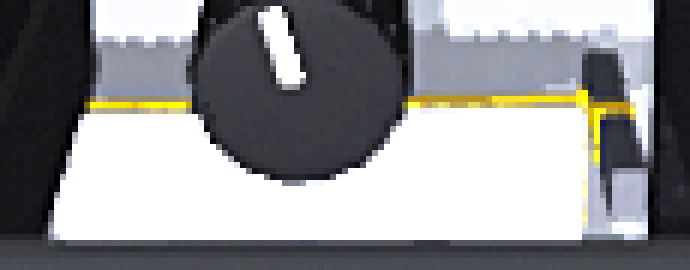

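The pointer is 14° short of the front, which matches the initial −53° plus my 40° turn, so there was no slip. In the picture the platform's yellow line lies about 2 px above (lower than) the post's line near (357,273). I regrip and turn 14° more.

```bash
python3 -m crank '[[-30,-7,0,0,60],[-59,-13,10,0,60],[-59,-13,50,0,60],[-59,-13,85,0,60],[-59,-13,115,0,60],[-59,-13,115,0,60],[-59,-13,115,0,40],[-59,-13,115,0,25],[-59,-13,115,0,25],[-59,-13,115,0,25]]'; python3 -m crank '[[0,0,0,0,25],[0,0,0,0,25],[0,0,0,5,25],[0,0,0,10,25],[0,0,0,14,25],[0,0,0,14,25],[0,0,0,14,25]]';python3 -c "
from h import *
go([490,-97,104],2.8)"
```

```text
t: 5.8
eef_pos: [491.2, -97.0, 105.2]
tcp_rot: [-3.142, 0.003, 2.803]
ft_force: [-0.7, -0.6, 0.9]
opening: 0.403
grip_force: 0.0
t: 6.38
eef_pos: [491.3, -96.5, 105.1]
tcp_rot: [3.14, 0.003, 2.558]
ft_force: [1.2, 5.1, 8.5]
opening: 0.375
grip_force: 30.0
t 6.38 pos [491.3 -96.5 105.1] yaw 2.558 shift [ 0.8 -1.2  1.1] turn(mod360) -13.857994211920953 j6 -1.31 F [1.2 5.1 8.5] M [ 0.9  -0.37 -0.31] op 35.7
```

```bash
python3 -m crank '[[0,0,0,0,95],[0,0,0,0,95],[0,0,0,0,95],[0,0,-35,0,95],[0,0,-70,-5,95],[25,0,-90,-10,95],[55,0,-90,-14,95],[85,-15,-90,-14,95],[85,-15,-90,-14,95],[85,-15,-90,-14,95]]'; python3 - <<'E'
from h import *
go([491,-97,104],2.8)
c=env.read_camera("wrist");np.savez("w4.npz",**c)
K=np.array([491.,-97]);ax=np.array([.943,-.332]);ay=np.array([.332,.943]);O=K+120*ax
q=proj(c,[[*K,114],[*(O-68*ax+62*ay),64],[*(O-68*ax-62*ay),64]]);print(q.round(1))
im=c['img'];u0=int(q[:,0].mean())-70;v0=int(q[1,1])-45
cv2.imwrite("pics/w4.png",cv2.resize(im[v0:v0+80,u0:u0+140],None,fx=5,fy=5,interpolation=cv2.INTER_NEAREST));print(u0,v0)
E
```

```text
t: 7.22
eef_pos: [410.3, -62.3, 194.2]
tcp_rot: [-3.141, 0.001, 2.803]
ft_force: [0.8, -0.2, -0.0]
opening: 0.982
grip_force: 0.0
t 7.22 pos [410.3 -62.3 194.2] yaw 2.803 shift [-87.5  -6.   90.2] turn(mod360) 0.18838758493982863 j6 -1.54 F [ 0.8 -0.2 -0. ] M [ 0.02 -0.19  0.04] op 93.4
[[309.5 310.6]
 [365.9 321.7]
 [256.  321.8]]
240 276
```

View pics/w4.png

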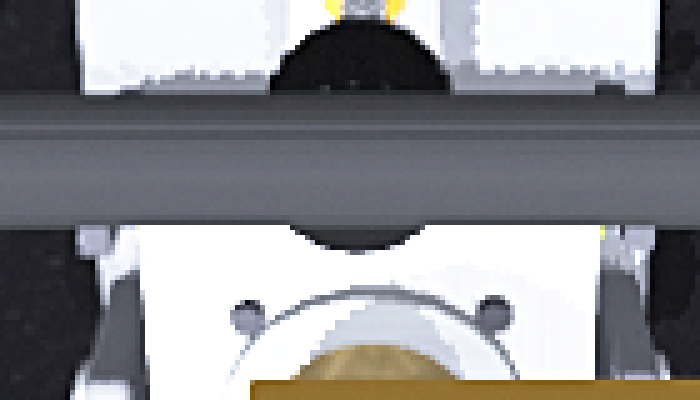

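The gripper bar hides the lines here. I move forward a little and measure the yellow mask numerically, relative to the posts.

```bash
python3 -m crank '[[-35,2,-15,0,95],[-35,2,-15,0,95],[-35,2,-15,0,95]]' >/dev/null; cat > y.py <<'E'
from h import *
go([491,-97,104],2.8)
c=env.read_camera("wrist");np.savez("w5.npz",**c);im=c['img']
h=cv2.cvtColor(im,cv2.COLOR_BGR2HSV)
m=((h[...,0]>20)&(h[...,0]<35)&(h[...,1]>120)&(h[...,2]>110)); 
K=np.array([491.,-97]);ax=np.array([.943,-.332]);ay=np.array([.332,.943]);O=K+120*ax
q=proj(c,[[*K,114],[*(O-68*ax+62*ay),64],[*(O-68*ax-62*ay),64]]);print(q.round(1))
v=int(q[1,1]);u0,u1=int(q[2,0])-12,int(q[1,0])+13
for u in range(u0,u1,2):
    r=np.where(m[v-18:v+19,u])[0]+v-18
    if len(r):print(u,r.min(),r.max(),end=' | ')
cv2.imwrite("pics/w5.png",cv2.resize(im[v-30:v+20,u0-10:u1+10],None,fx=5,fy=5,interpolation=cv2.INTER_NEAREST));print(u0-10,v-30)
g=cv2.cvtColor(im,cv2.COLOR_BGR2GRAY);k=q[0].astype(int)-[0,5];mm=np.zeros_like(g);cv2.circle(mm,tuple(int(x) for x in k),13,255,-1)
ys,xs=np.where((g>150)&(mm>0));P=plane(c,np.c_[xs,ys],114)[:,:2];w,V=np.linalg.eigh(np.cov(P.T));d=V[:,1]
print("ptr",len(P),P.mean(0),np.degrees(-(np.arctan2(d[1],d[0])-np.arctan2(.332,-.943)))%180)
E
python3 y.py
```

```text
t 7.52 pos [446.9 -73.  208.8] yaw 2.803 shift [-49.4  -8.  104.9] turn(mod360) 0.17098419771596293 j6 -1.54 F [ 0.4 -0.3  0.3] M [ 0.04 -0.15 -0.01] op 94.6
[[307.4 265.3]
 [363.6 284.8]
 [254.8 284.8]]
256 272 272 | 258 271 272 | 260 270 271 | 262 270 271 | 264 270 280 | 266 268 271 | 268 270 270 | 270 270 270 | 272 270 270 | 274 270 270 | 276 270 270 | 278 269 270 | 280 269 270 | 282 269 270 | 284 269 270 | 286 269 270 | 288 269 270 | 290 269 270 | 328 269 269 | 330 269 270 | 332 269 269 | 334 269 269 | 336 269 269 | 338 269 269 | 340 269 269 | 342 269 269 | 344 269 269 | 346 269 269 | 348 269 269 | 350 269 269 | 352 268 269 | 354 268 269 | 356 268 269 | 358 268 278 | 360 269 270 | 362 269 271 | 364 269 270 | 366 270 271 | 232 254
ptr 55 [483.68194666 -93.27367326] 179.8763418722106
```

View pics/w5.png

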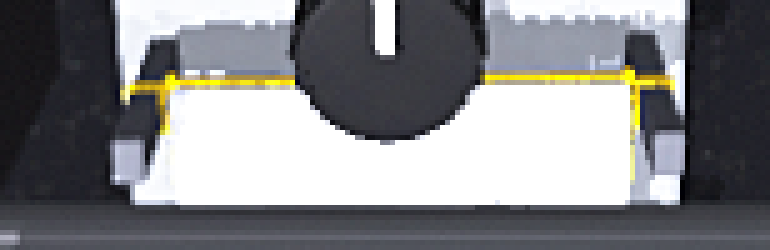

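The pointer now reads 179.9°, i.e. exactly at the front. The platform line (rows 269–270) meets the post lines (270–271) to within a pixel on both sides, so the platform is level. Next is the cap: move over it and wind the wrist back.

```bash
python3 -m crank '[[0,0,-10,-7,70],[-35,-2,-16,-14,70],[-70,-4,-16,-21,70],[-105,-6,-16,-28,70],[-140,-7,-16,-35,70],[-170,-8,-16,-42,70],[-170,-8,-16,-49,70],[-170,-8,-16,-56,70],[-170,-8,-16,-60,70],[-170,-8,-16,-60,70]]'; python3 - <<'E'
from h import *
go([604.3,-137.5,159])
c=env.read_camera("wrist");np.savez("w6.npz",**c);im=c['img']
q=proj(c,[[604.3,-137.5,169],[604.3,-137.5,105]]);print(q.round(1))
cv2.imwrite("pics/w6.png",cv2.resize(im[130:330,200:440],None,fx=3,fy=3,interpolation=cv2.INTER_CUBIC))
t=env.read_camera("top");cv2.imwrite("pics/t6.png",t['img'])
E
```

```text
t: 8.4
eef_pos: [602.3, -136.1, 223.6]
tcp_rot: [3.14, -0.001, -2.43]
ft_force: [0.5, 0.0, -0.1]
opening: 0.737
grip_force: 0.0
t 8.4 pos [ 602.3 -136.1  223.6] yaw -2.43 shift [-0.7 -2.4 64.6] turn(mod360) None j6 -2.61 F [ 0.5  0.  -0.1] M [ 0.17 -0.1  -0.02] op 70.0
[[313.3 231.8]
 [314.  206.4]]
```

View pics/w6.png

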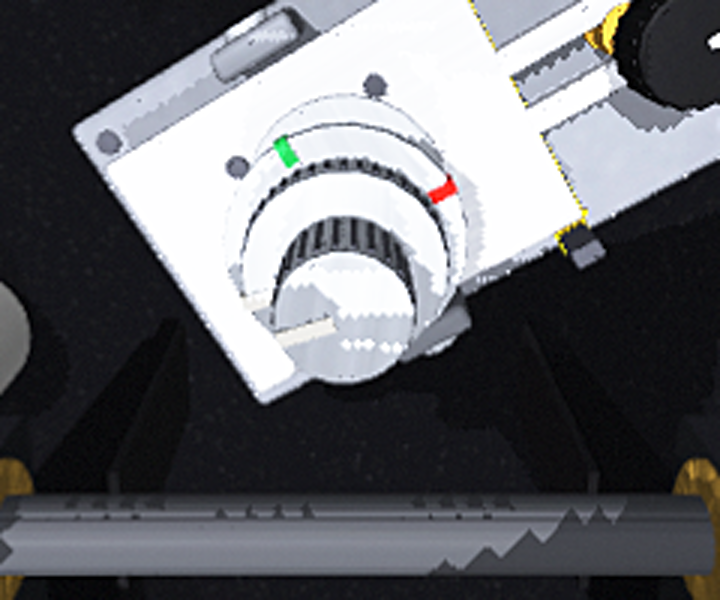

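The view shows the boss top centred at about (315,236), the red tick at (348,193), the green tick at (296,181) and the white line pointing left. The cap therefore needs about 171° clockwise (angle ≈ 0.6). I descend and grip.

```bash
python3 -m crank '[[-2,-2,25,0,60],[-2,-2,45,0,60],[-2,-2,58,0,60],[-2,-2,64,0,60],[-2,-2,64,0,45],[-2,-2,64,0,25],[-2,-2,64,0,25],[-2,-2,64,0,25],[-2,-2,64,0,25],[-2,-2,64,0,25]]'; python3 -c "
from h import *
go([604.3,-137.5,159])"
```

```text
t: 9.33
eef_pos: [605.7, -136.5, 161.5]
tcp_rot: [-3.14, 0.001, -2.433]
ft_force: [-0.8, -0.1, 3.8]
opening: 0.373
grip_force: 30.0
t 9.33 pos [ 605.7 -136.5  161.5] yaw -2.433 shift [1.7 0.1 2.5] turn(mod360) None j6 -2.61 F [-0.8 -0.1  3.8] M [ 0.25 -0.05 -0.  ] op 35.4
```

```bash
python3 -m crank '[[0,0,0.2,7,25],[0,0,0.4,14,25],[0,0,0.6,21,25],[0,0,0.8,28,25],[0,0,1,35,25],[0,0,1.2,42,25],[0,0,1.4,49,25],[0,0,1.6,56,25],[0,0,1.8,63,25],[0,0,1.8,63,25]]'; python3 -c "
from h import *
go([604.3,-137.5,159])"
```

```text
t: 10.17
eef_pos: [605.6, -135.4, 159.7]
tcp_rot: [3.14, 0.0, 2.743]
ft_force: [-1.2, 6.6, 6.0]
opening: 0.373
grip_force: 30.0
t 10.17 pos [ 605.6 -135.4  159.7] yaw 2.743 shift [ 0.4 -2.5  0.7] turn(mod360) None j6 -1.5 F [-1.2  6.6  6. ] M [ 1.42 -0.03 -0.11] op 35.5
```

```bash
python3 -m crank '[[0,0,0.2,7,25],[0,0,0.4,14,25],[0,0,0.6,21,25],[0,0,0.8,28,25],[0,0,1,35,25],[0,0,1.2,42,25],[0,0,1.4,49,25],[0,0,1.6,56,25],[0,0,1.8,63,25],[0,0,1.8,63,25]]'; python3 -c "
from h import *
go([604.3,-137.5,159])"; python3 -m crank '[[0,0,0.2,7,25],[0,0,0.4,14,25],[0,0,0.6,21,25],[0,0,0.8,28,25],[0,0,0.9,32,25],[0,0,0.9,32,25]]'; python3 -c "
from h import *
go([604.3,-137.5,159])"
```

```text
t: 11.0
eef_pos: [606.4, -134.9, 157.9]
tcp_rot: [3.139, -0.001, 1.643]
ft_force: [4.5, 10.3, 4.8]
opening: 0.375
grip_force: 30.0
t 11.0 pos [ 606.4 -134.9  157.9] yaw 1.643 shift [-2.5 -2.3 -1.1] turn(mod360) None j6 -0.4 F [ 4.5 10.3  4.8] M [ 1.98 -0.93 -0.12] op 35.6
t: 11.5
eef_pos: [606.9, -135.0, 157.1]
tcp_rot: [3.139, -0.003, 1.088]
ft_force: [7.1, 9.4, 2.5]
opening: 0.376
grip_force: 30.0
t 11.5 pos [ 606.9 -135.   157.1] yaw 1.088 shift [-3.4 -1.1 -1.9] turn(mod360) None j6 0.15 F [7.1 9.4 2.5] M [ 1.87 -1.32 -0.12] op 35.7
```

```bash
G='from h import *;go([604.3,-137.5,159])'
python3 -m crank '[[0,0,0.1,3,25],[0,0,0.2,6,25],[0,0,0.2,6,25]]'>/dev/null; python3 -c "$G"
python3 -m crank '[[0,0,0.1,3,25],[0,0,0.1,5,25],[0,0,0.1,5,25]]'>/dev/null; python3 -c "$G"
python3 -m crank '[[0,0,0.1,3,25],[0,0,0.1,5,25],[0,0,0.1,5,25]]'>/dev/null; python3 -c "$G"
```

```text
t 11.75 pos [ 607.  -135.1  157. ] yaw 0.985 shift [-3.5 -0.9 -2.1] turn(mod360) None j6 0.26 F [7.  8.9 3.5] M [ 1.82 -1.32 -0.07] op 35.4
t 12.0 pos [ 607.  -135.1  156.8] yaw 0.899 shift [-3.6 -0.6 -2.2] turn(mod360) None j6 0.34 F [7.4 8.9 2.6] M [ 1.85 -1.43  0.53] op 35.0
t 12.25 pos [ 606.2 -136.2  156.8] yaw 0.812 shift [-2.2 -0.5 -2.2] turn(mod360) None j6 0.43 F [0.6 1.  5.2] M [ 0.41 -0.25  0.2 ] op 35.9
```

The hard stop shows as a moment jump to 0.53 N m, then a slight slip, after about 169°. That matches the estimate. I back off 90° while rising 2.5 mm.

```bash
python3 -m crank '[[0,0,-0.2,-7,25],[0,0,-0.4,-14,25],[0,0,-0.6,-21,25],[0,0,-0.8,-28,25],[0,0,-1,-35,25],[0,0,-1.2,-42,25],[0,0,-1.4,-49,25],[0,0,-1.6,-56,25],[0,0,-1.8,-63,25],[0,0,-1.8,-63,25]]'>/dev/null;  python3 -m crank '[[0,0,-0.2,-7,25],[0,0,-0.4,-14,25],[0,0,-0.6,-21,25],[0,0,-0.7,-27,25],[0,0,-0.7,-27,25],[0,0,-0.7,-27,25]]'>/dev/null
python3 -c "
from h import *
go([604.3,-137.5,159])"
python3 -m crank '[[0,0,0,0,70],[0,0,0,0,70],[0,0,0,0,70],[0,0,-25,0,70],[0,0,-50,0,70],[0,0,-65,0,70],[0,0,-65,0,70],[0,0,-65,0,70]]'; python3 - <<'E'
from h import *
go([604.3,-137.5,159])
c=env.read_camera("wrist");np.savez("w7.npz",**c);im=c['img']
cv2.imwrite("pics/w7.png",cv2.resize(im[130:330,200:440],None,fx=3,fy=3,interpolation=cv2.INTER_CUBIC))
E
```

```text
t 13.58 pos [ 606.9 -136.1  159.4] yaw 2.385 shift [ 1.  -2.8  0.4] turn(mod360) None j6 -1.14 F [5.1 4.  3.6] M [ 0.82 -1.31  0.14] op 35.5
t: 14.25
eef_pos: [605.3, -136.4, 223.4]
tcp_rot: [3.141, 0.001, 2.384]
ft_force: [0.2, 0.7, -0.7]
opening: 0.734
grip_force: 0.0
t 14.25 pos [ 605.3 -136.4  223.4] yaw 2.384 shift [ 0.  -1.5 64.4] turn(mod360) None j6 -1.14 F [ 0.2  0.7 -0.7] M [-0.02 -0.09  0.02] op 69.8
```

View pics/w7.png

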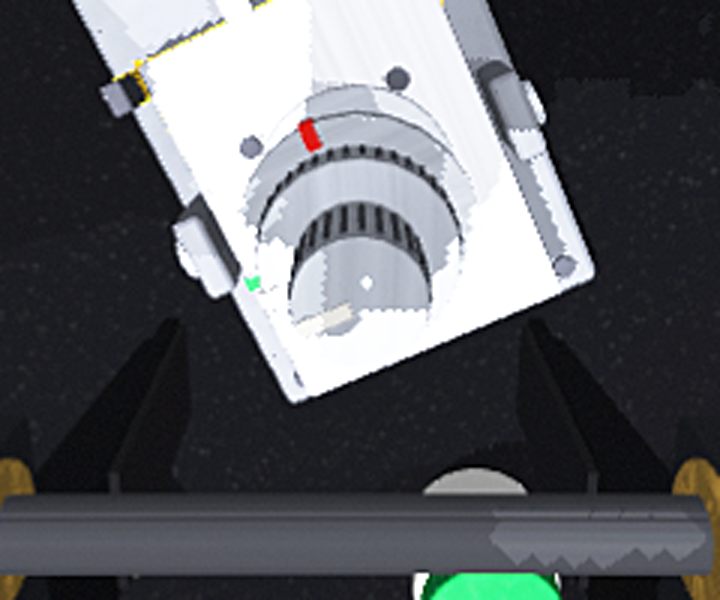

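The line on the boss runs from (300,330) to (352,308) in the crop, pointing the way of the green tick at (253,284). I put numbers on it against the stand's axis.

```bash
python3 - <<'E'
from h import *
c=dict(np.load("w7.npz"));im=c['img']
cr=lambda *p:[(x/3+200,y/3+130) for x,y in p]
deg=lambda P:np.degrees(np.arctan2(*(P[1]-P[0])[[1,0]]))
# beige line pixels: warm tint
h=cv2.cvtColor(im,cv2.COLOR_BGR2HSV);b=im.astype(int)
m=(b[...,2]-b[...,0]>12)&(b[...,2]>150);m[:225]=0;m[245:]=0;m[:,:294]=0;m[:,321:]=0
ys,xs=np.where(m);P=plane(c,np.c_[xs,ys],167.5)[:,:2];w,V=np.linalg.eigh(np.cov(P.T));d=V[:,1]
print(len(xs),"line dir",np.degrees(np.arctan2(d[1],d[0]))%180,w, "by eye",deg(plane(c,cr((352,308),(300,331)),167.5))%360)
# platform edges (rear edge z~45): stand y direction
e=plane(c,cr((297,402),(592,276)),14);print("rear edge dir",deg(e)%180)
e=plane(c,cr((130,68),(270,0)),45);print("front edge dir",deg(e)%180)
hs=(h[...,1]>100)&(h[...,2]>90)
for n,lo,hi in(("red",None,None),("green",45,90)):
    k=hs&((h[...,0]<8)|(h[...,0]>172)) if n=="red" else hs&(h[...,0]>lo)&(h[...,0]<hi)
    k[:165]=0;k[240:]=0;k[:,:270]=0;k[:,360:]=0
    y,x=np.where(k);p=plane(c,[(x.mean(),y.mean())],107)[0];print(n,len(x),p.round(1),"dir from cap axis",deg(np.array([[606,-136],p[:2]]))%360)
    T=plane(c,cr((361,306)),167.5)
print("boss centre",T.round(1))
E
```

```text
Traceback (most recent call last):
  File "h.py", line 7, in plane
    d,o=rays(c,px); return o+d*((z-o[2])/d[:,2])[:,None]
        ~~~~^^^^^^
  File "h.py", line 4, in rays
    u=cv2.undistortPoints(np.array(px,float).reshape(-1,1,2),c['K'],np.array([c['k1'],0,0,0]))[:,0]
      ~~~~~~~~~~~~~~~~~~~^^^^^^^^^^^^^^^^^^^^^^^^^^^^^^^^^^^^^^^^^^^^^^^^^^^^^^^^^^^^^^^^^^^^^
cv2.error: OpenCV(4.12.0) /io/opencv/modules/calib3d/src/undistort.dispatch.cpp:347: error: (-215:Assertion failed) CV_IS_MAT(_src) && CV_IS_MAT(_dst) && (_src->rows == 1 || _src->cols == 1) && (_dst->rows == 1 || _dst->cols == 1) && _src->cols + _src->rows - 1 == _dst->rows + _dst->cols - 1 && (CV_MAT_TYPE(_src->type) == CV_32FC2 || CV_MAT_TYPE(_src->type) == CV_64FC2) && (CV_MAT_TYPE(_dst->type) == CV_32FC2 || CV_MAT_TYPE(_dst->type) == CV_64FC2) in function 'cvUndistortPointsInternal'
```

```bash
python3 - <<'E'
from h import *
c=dict(np.load("w7.npz"));im=c['img']
cr=lambda *p:[(x/3+200,y/3+130) for x,y in p]
deg=lambda P:np.degrees(np.arctan2(*(P[1]-P[0])[[1,0]]))
b=im.astype(int);h=cv2.cvtColor(im,cv2.COLOR_BGR2HSV)
df=b[...,2]-b[...,0];roi=df[228:246,294:322];print("max tint",roi.max())
m=np.zeros(df.shape,bool);m[228:246,294:322]=roi>max(3,roi.max()*.5)
ys,xs=np.where(m)
if len(xs)>3:
    P=plane(c,np.c_[xs,ys],167.5)[:,:2];w,V=np.linalg.eigh(np.cov(P.T));d=V[:,1]
    print(len(xs),"line dir",np.degrees(np.arctan2(d[1],d[0]))%180,w)
print("by eye",deg(plane(c,cr((352,308),(300,331)),167.5))%360)
print("rear edge",deg(plane(c,cr((297,402),(592,276)),14))%180,"front",deg(plane(c,cr((130,68),(270,0)),45))%180)
for n in("red","green"):
    k=(b[...,2]-b[...,1]>60) if n=="red" else (b[...,1]-b[...,2]>40)
    k[:165]=0;k[240:]=0;k[:,:270]=0;k[:,360:]=0
    y,x=np.where(k);print(n,len(x))
    if len(x):
        p=plane(c,[(x.mean(),y.mean())],107)[0];print(p.round(1),"dir",deg(np.array([[606,-136],p[:2]]))%360)
print("boss centre",plane(c,cr((361,306)),167.5).round(1))
E
```

```text
max tint 10
25 line dir 66.17780095189939 [ 1.87818723 10.81656147]
by eye 252.07082566787847
rear edge 71.8829271299283 front 71.59614552529068
red 58
[ 573.8 -123.7  107. ] dir 159.07493262877747
green 21
[ 595.7 -170.2  107. ] dir 253.2749556614685
boss centre [[ 607.5 -134.1  167.5]]
```

The line direction is 252.1° against the stand's −y at 251.7°, and the encoder says 90.1° of back-off, so the cap is right. I regrip it, centred.

```bash
python3 -m crank '[[-0.6,1.5,25,0,60],[-0.6,1.5,45,0,60],[-0.6,1.5,58,0,60],[-0.6,1.5,64,0,60],[-0.6,1.5,64,0,50],[-0.6,1.5,64,0,40],[-0.6,1.5,64,0,25],[-0.6,1.5,64,0,25],[-0.6,1.5,64,0,25],[-0.6,1.5,64,0,25]]'>/dev/null; python3 -m crank '[[0,0,0,0,25],[0,0,0,0,25],[0,0,0,0,25]]'; python3 - <<'E'
from h import *
go([604.3,-137.5,159])
c=env.read_camera("top");o=cv2.imread("pics/top0.png")
d=cv2.absdiff(c['img'],o).max(2);print("bystander px change:",[int((d[y-12:y+12,x-12:x+12]>60).sum()) for x,y in((229,137),(367,142),(446,254),(413,190),(446,175))])
E
```

```text
t: 15.38
eef_pos: [607.1, -135.8, 159.9]
tcp_rot: [3.141, 0.001, 2.384]
ft_force: [-2.2, -0.5, 5.9]
opening: 0.373
grip_force: 30.0
t 15.38 pos [ 607.1 -135.8  159.9] yaw 2.384 shift [ 0.9 -3.2  0.9] turn(mod360) None j6 -1.14 F [-2.2 -0.5  5.9] M [-0.08 -0.02 -0.03] op 35.5
bystander px change: [0, 0, 0, 0, 0]
```

Grip force is firm, side loads are low, and the bystanders haven't moved. I hand the job in.

```bash
python3 -c "
from cell import env
print(env.job_done())"
```

```text
the job is handed in; nothing more can be done
None
```

The job is handed in at about 15 s of the 51 s allowed: platform level to within what the cameras can resolve, cap bottomed out and then backed off 90.1°, gripper still closed on it, and the bystanders unmoved in the top view; no verdict was returned.

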